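# Find the concealed release and open the battery hatch

## Robot

A 6-joint arm with a two-finger parallel gripper is mounted at the origin on a cart in front of the work surface, level with it; the furniture and walls round the work are solid. World frame = base frame: x ahead of the robot, y to its left, z up, the work surface at z = 0. Lengths are in mm, angles in rad, forces in N, time in s.
With the tool pointing down it reaches from about 300 to 850 mm from the base axis. Payload 5.4 kg.
Tool frame: the origin (TCP) lies midway between the tips of the shut fingers; the grasp point (between the pads) lies 19 mm behind it; z points along the fingers, y is the line along which they close (so a half turn about z gives the same grasp; the last joint's range is limited). The gripper opens to 85 mm and grips with 20 to 120 N. Pads are 22 mm wide; open, the fingers measure 114 mm over their backs; the gripper's body (76 mm by 85 mm) begins 54 mm behind the grasp point. The pads swing forward as they close: fully open they stand 13 mm farther back than shut.
Start: joints at [0.909, 0.158, 1.597, -0, 1.386, -0.21], TCP at [251.044, 517.285, 231.299] pointing down, gripper open.
Joint ranges: [-2.91, 2.91], [-0.94, 2.29], [0.18, 2.7], [-1.29, 4.43], [0.17, 2.64], [-3, 3]. Speed limits (rad/s): [2.57, 2.57, 3.14, 3.14, 3.14, 3.14].

## Interface

Orientations are given as a rotation vector (axis times angle).
In Python, from cell import status, vision, job_done gives the robot as it stands. The module is installed in compiled form; this text tells all that it offers.
- The arm moves only by the tool carry_out, never from a script. Its argument "plan" is a list of rows, each a list of 2 entries, a list of its own where there are three numbers: the shift along the world's x, y, z in m, then the turn, a rotation vector about the world's x, y, z in rad. A call has 1 to 8 rows; each row shifts and turns the commanded pose from where the row before left it; what a row does not reach is not made up. A row lasts 1/8 s, in which the tool goes at most 62.5 mm and 10.7 degrees, less where a joint would pass 70% of its speed; a pose out of reach is approached as far as the arm can. A call with a gripper value outside its range is refused whole. "fingers" is the gripper's target within -1 to 1 (shut at 1, half-way at 0, fully open at -1), set as the call begins (left out, the last holds). The fingers move at their own pace and stop on an object; "grip_force" is the grip in N (left out, the last holds). Time passes only in rows, so rows that do not move let the fingers close. It gives the time, the measured TCP pose, the force, the opening and the grip force at its end, in the units of the state.
- status.sense(): the state, without advancing time (a new reading comes with each control period).
- vision.capture(name): name is "scene" or "top" or "wrist"; returns the picture (480x640x3 uint8, red, green, blue); there is no depth.
- vision.camera_model(name): a dict with "vfov" (degrees; the focal length in pixels is half the picture's height over the tangent of half this angle, whatever the lens; pixels are square), "cx", "cy" (the principal point, pixels), "k1" (the pictures are not rectified: a ray, as slopes to the right and down, at radius r is drawn at 1 + k1 r^2 times it, then the intrinsics apply), "extrinsics" (4x4, takes a point from camera to world coordinates); the wrist camera has in their place "mount" (4x4, takes a point from camera to tool coordinates, whose origin is the TCP and whose axes are the flange's). Camera axes: x right, y down, z forward; pixel columns grow to the right and rows downward; lengths in mm; the calibration is good to about 2 mm. A picture is of the moment at which its call begins: read the wrist's pose just before it. camera_model takes no time and is no camera call.
- job_done(): hands the job in; it is judged then, once.
Trained networks look in the newest picture that a camera, given by its name, has taken for a name from the list of things; names that differ only in an ending like _2 or _b are one class to them, and where a whole thing is asked for, a point or a joint stands for the part that bears it (a point fixed in the world has none). Each returns a list of dicts, best first, with "p" (0 to 1); they miss things now and then, are a little off and sometimes report something else, mostly with a low value. They report only what shows in the picture. A call takes as long as a camera call.
- vision.find_in(camera, name): "rect" ([centre column, centre row, width, height] in pixels, round what is visible of it).
- vision.cut_out(camera, name): "region" (480x640 bool, what is visible of it) and "rect" ([centre column, centre row, width, height] in pixels, round what is visible of it).
The state is a dict: "time": time; "joint_positions": joint angles; "qvel": joint speeds; "tau": joint torques, N m; "ee_pos": TCP position; "tool_rot": TCP orientation; "force": force on the tool from outside, world axes, zero at the start; "moment": the same for the moment, N m; "gripper_width": finger opening in mm; "grip_force": force on a finger pad.
Only numpy, scipy, OpenCV 4.12 (cv2) and the standard library are available. Lean on these libraries where they do the work, as an engineer would, in place of code of your own. Each camera call takes 0.05 s, during which the arm holds its last target. There are 200 camera calls.

## Task

The battery hatch of the low grey case has a concealed release: in front of the hatch lies a flat panel of four identical flush metal pads, and one of them (which one varies) is a button while the others are rigid blanks. Feel along the panel for the pad that gives, press it fully in so that the hatch pops ajar, then push the hatch open with the fingertips until it stands upright or leans back beyond. Leave the loose things on and beside the case standing where they are; nothing needs to be picked up.

Things in the scene. Friction and masses are not known exactly. Their poses are not given: they have to be found in the camera images.
- case: Low box fixed to the worktop, 120 (its x) x 144 (its y) x 70 mm high, grey top, black lower part; origin at the centre of its underside, z up, its -x side (row of vents) towards the robot, turned up to 0.35 rad. Its top carries the row of four pads in front and the hatch behind; a bolt stands on its rear left corner, beside the hatch.
- panel_mid (a point): Centre of the flat panel of four pads, at the height of their faces: case x = -31, y = 0, z = 68 mm (2 mm below the case's top). Axes as the case's. The pads are steel, each 46 (x) x 30 mm (y), side by side along the case's y with 2 mm seams: centres at case y = +48, +16, -16, -48 mm. All look alike; any one of them may be the button. The panel's recess is 48 (x) x 129 mm (y).
- release_button (a joint): Travel of the pad that is the button, m: 0 at rest (flush), 0.008 fully in (straight down). It starts to give at about 1 N, takes about 3 N to push fully in (more for a moment if struck fast) and springs back when let go. The blanks and the case are rigid: a tip that overlaps a neighbour is stopped. Each mm of travel lifts the hatch by about 0.12 rad.
- hatch (a joint): Hatch angle, rad: 0 shut, flush with the case's top; about 0.9 after a full press; 1.57 upright; 1.9 stop. Metal flap 45 (case x) x 80 (case y) x 5 mm, stiff hinge at its far (+x) edge: it stays where left and turns under about 1 N at its free edge. Shut, it leaves no edge to get hold of.
- hatch_edge (a point): Middle of the hatch's free (front) upper edge; moves with the hatch. Shut it lies at case x = +2 mm, y = 0, z = 70 mm; at 0.9 rad it stands 35 mm higher, upright 45 mm higher.
- hatch_hinge (a point): Middle of the hatch's hinge line, fixed to the case at case x = +47 mm, y = 0, z = 70 mm. The hinge line runs along the case's y.
- bolt_1: Steel bolt standing on its head, 13 x 15 x 36 mm high, loose, on the case's top at about case x = 35, y = +58 mm (left of the hatch); origin at the centre of its underside. Not to be moved.
- amber_tape: Roll of amber tape, 47 x 51 x 20 mm, loose, flat on the worktop to the right of the case; origin at the centre of its underside. Not to be moved. Behind it (world x over 0.47 m, y below -0.15 m) stands a fixed clear tub, 128 mm high.
- screw_box: Card box, 44 x 60 x 38 mm, loose on the worktop, further right of the case than the tape; origin at the centre of its underside. Not to be moved.
- black_bottle: Black bottle with a pale cap, 58 mm across, 100 mm high, loose on the worktop to the left of the case; origin at the centre of its underside. Not to be moved. Behind and left of it (world x over 0.42 m, y over 0.2 m) fixed cartons stand up to 320 mm high.

How it is judged (in metres and radians):
On the way, in this order (a step that is already met when the one before it is completed fails the run):
1. the release button is pressed fully in (more than 6.5 of its 8 mm) (value of joint release_button above 0.0065 m), for 0.1 s.
2. the hatch has been pushed open to about upright (1.35 rad) or beyond (value of joint hatch above 1.35 rad), for 0.2 s.
At the end, for the whole second after the job is handed in: The hatch stands open at 1.35 rad or more and at rest, the button has sprung back (less than 2 mm in), the bolt still stands, and the bolt, tape, card box and bottle are within 20 mm of where they stood (value of joint hatch above 1.35 rad and velocity of joint hatch between -0.1 and 0.1 rad/s and value of joint release_button below 0.002 m and angle between bolt_1's own z axis and vertical below 0.3 rad and distance of each of bolt_1, amber_tape, screw_box, black_bottle from where it was at the start of the episode below 0.02 m); the robot touches nothing.
It fails at once if the bolt is moved or lifted by more than 20 mm (distance of bolt_1 from where it was at the start of the episode above 0.02 m).
It fails at once if the roll of tape is moved or lifted by more than 20 mm (distance of amber_tape from where it was at the start of the episode above 0.02 m).
It fails at once if the card box is moved or lifted by more than 20 mm (distance of screw_box from where it was at the start of the episode above 0.02 m).
It fails at once if the bottle is moved or lifted by more than 20 mm (distance of black_bottle from where it was at the start of the episode above 0.02 m).
It also fails if it takes over 48 s, if anything falls off the work surface, if the arm or the gripper's body presses on something with over 40 N, if the wrist force passes 120 N, or if a joint passes its speed limit or range.

## Working session

There is one attempt and no reset: what is moved stays moved. The work goes in short steps, Python scripts to look and compute and a tool call to move; the robot and the scene stay as the last step left them, time stands still between calls to the robot, and variables do not carry over. Pictures are saved under pics/ and viewed, at most 10 in all, crops included, and the job is handed in when it is done.

Besides the shell and the picture viewer there is one more tool, called after "Emit:" as name([rows], argument=value, ...), one row to a line, values as JSON. carry_out: Moves the arm, as the interface text tells. Its arguments: {"type":"object","properties":{"plan":{"type":"array"},"fingers":{"type":"number"},"grip_force":{"type":"number"}},"required":["plan"]}

```bash
mkdir -p pics; cat > h.py <<'E'
import numpy as np, cv2
from cell import status, vision
def ray(cam,uv):
    m=vision.camera_model(cam); f=240/np.tan(np.radians(m['vfov'])/2)
    p=(np.array(uv,float)-[m['cx'],m['cy']])/f; q=p.copy()
    for _ in range(20): q=p/(1+m['k1']*(q@q))
    T=np.array(m['extrinsics']); return T[:3,3],T[:3,:3]@np.array([q[0],q[1],1])
def atz(cam,uv,z):
    o,d=ray(cam,uv); return o+d*(z-o[2])/d[2]
def proj(cam,P):
    m=vision.camera_model(cam); f=240/np.tan(np.radians(m['vfov'])/2)
    T=np.linalg.inv(np.array(m['extrinsics'])); c=T[:3,:3]@P+T[:3,3]; q=c[:2]/c[2]
    return q*(1+m['k1']*(q@q))*f+[m['cx'],m['cy']]
E
python3 - <<'E'
from h import *
for c in ['top','scene']:
    im=vision.capture(c); cv2.imwrite(f'pics/{c}0.png',im[:,:,::-1])
    for n in ['case','panel_mid','hatch','bolt_1','amber_tape','black_bottle','screw_box']:
        r=vision.find_in(c,n)[:1]
        print(c,n,[(np.round(x['rect']),round(x['p'],2)) for x in r], atz(c,r[0]['rect'][:2],70).round() if r else '')
print(status.sense())
E
```

```text
top case [(array([312., 239.,  91.,  83.]), 0.67)] [502. -33.  70.]
top panel_mid [(array([311., 240.,  92.,  86.]), 0.88)] [499. -31.  70.]
top hatch [(array([309., 225.,  50.,  31.]), 0.68)] [528. -28.  70.]
top bolt_1 [] 
top amber_tape [(array([393., 295.,  24.,  25.]), 0.79)] [ 397. -173.   70.]
top black_bottle [(array([207., 298.,  44.,  37.]), 0.87)] [402. 153.  70.]
top screw_box [(array([463., 280.,  37.,  23.]), 0.92)] [ 419. -298.   70.]
scene case [(array([300., 254., 104.,  82.]), 0.88)] [469. -56.  70.]
scene panel_mid [(array([301., 258., 104.,  81.]), 0.56)] [459. -65.  70.]
scene hatch [(array([308., 234.,  48.,  25.]), 0.58)] [529. -28.  70.]
scene bolt_1 [(array([310., 232.,  48.,  24.]), 0.65)] [537. -26.  70.]
scene amber_tape [(array([337., 334.,  29.,  29.]), 0.61)] [ 342. -218.   70.]
scene black_bottle [(array([188., 238.,  34.,  62.]), 0.56)] [385. 135.  70.]
scene screw_box [] 
{'time': 0.8, 'joint_positions': array([ 9.08911900e-01,  1.58394848e-01,  1.59698373e+00, -3.56468889e-06,
        1.38621489e+00, -2.10078171e-01]), 'qvel': array([-0.00124137, -0.0004689 , -0.0004167 , -0.00058476, -0.00114198,
       -0.00076624]), 'tau': array([-7.88500693e-04, -3.95984638e+01, -3.31682253e+01, -4.15915383e-04,
        6.47488760e-04,  1.59420858e-05]), 'ee_pos': array([251.04015969, 517.28930868, 231.3102041 ]), 'tool_rot': array([ 7.03673129e-01,  3.06176921e+00, -3.47082527e-06]), 'force': array([ 0.04930633, -0.68391819,  1.04782034]), 'moment': array([0.00081866, 0.02479769, 0.00255374]), 'grip_force': 0.0, 'gripper_width': 84.95771198753077}
```

```bash
python3 - <<'E'
import cv2
a=cv2.imread('pics/top0.png')[180:310,240:400]; cv2.imwrite('pics/topc.png',cv2.resize(a,None,fx=4.5,fy=4.5,interpolation=cv2.INTER_CUBIC))
E
```

```text
(no output)
```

View pics/topc.png

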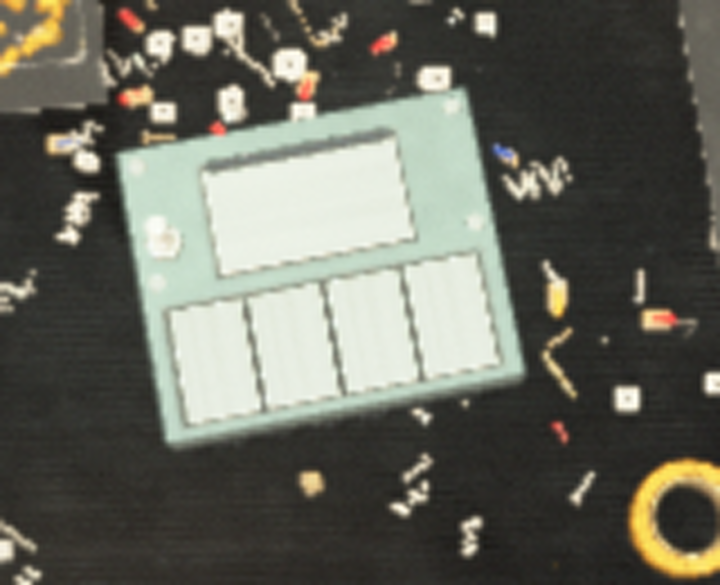

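View pics/scene0.png

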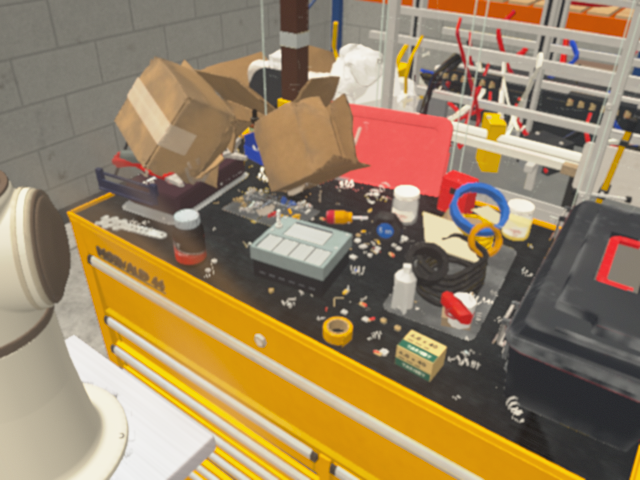

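```bash
cat > fit.py <<'E'
from h import *
from scipy.optimize import least_squares
# crop px -> image px ; case coords
C=[((118,153),(60,72,70)),((465,88),(60,-72,70)),((523,374),(-60,-72,70)),((168,437),(-60,72,70)),
((165,310),(-7,64.5,69)),((482,252),(-7,-64.5,69)),((500,366),(-55,-64.5,69)),((185,425),(-55,64.5,69)),
((222,275),(2,40,70)),((415,240),(2,-40,70))]
uv=np.array([c[0] for c in C])/4.5+[240,180]-0.39; X=np.array([c[1] for c in C],float)
W=np.array([atz('top',u,x[2])[:2] for u,x in zip(uv,X)])
def tf(p,x): c,s=np.cos(p[2]),np.sin(p[2]); return np.c_[p[0]+c*x[:,0]-s*x[:,1],p[1]+s*x[:,0]+c*x[:,1]]
r=least_squares(lambda p:(tf(p,X)-W).ravel(),[500,-30,-.2]); p=r.x; print(p); print((tf(p,X)-W).round(1))
for n,q in dict(p1=(-31,48),p2=(-31,16),p3=(-31,-16),p4=(-31,-48),edge=(2,0),hinge=(47,0),bolt=(35,58)).items(): print(n,tf(p,np.array([q]))[0].round(1))
E
python3 fit.py; python3 -c "
from h import *
for z in (10,20): print(atz('top',(393,295),z))
print(atz('top',(207,298),50),vision.camera_model('wrist'))"
```

```text
[ 5.04115822e+02 -3.06845175e+01  1.56008589e-01]
[[ 0.5 -0.2]
 [-0.2 -0.7]
 [-0.2 -0.6]
 [-1.7  0.7]
 [ 0.7  0.5]
 [ 0.9  0.7]
 [-0.  -1.4]
 [-0.3  0.7]
 [-0.   0.8]
 [ 0.4 -0.5]]
p1 [466.   11.9]
p2 [471.  -19.7]
p3 [476.  -51.3]
p4 [481.  -82.9]
edge [506.1 -30.4]
hinge [550.5 -23.4]
bolt [529.7  32. ]
[ 401.94361633 -181.38200667   10.        ]
[ 401.11922516 -180.0607203    20.        ]
[403.47623064 158.30077586  50.        ] {'vfov': 59.94173637936415, 'cx': 318.13365770939174, 'cy': 248.04331478980342, 'k1': -0.03691129952085092, 'mount': array([[ 2.45021938e-04, -9.48931185e-01, -3.15483037e-01,
         8.03054074e+01],
       [ 9.99999960e-01,  2.76404766e-04, -5.47324955e-05,
        -4.53408711e-02],
       [ 1.39138387e-04, -3.15483011e-01,  9.48931215e-01,
        -1.43032608e+02],
       [ 0.00000000e+00,  0.00000000e+00,  0.00000000e+00,
         1.00000000e+00]])}
```

Emit:
carry_out([
  [[0.012,-0.05,0],[0,0,-0.12]],
  [[0.012,-0.05,0],[0,0,-0.12]],
  [[0.012,-0.05,0],[0,0,-0.12]],
  [[0.012,-0.05,0],[0,0,-0.12]],
  [[0.012,-0.05,0],[0,0,-0.12]],
  [[0.012,-0.05,0],[0,0,-0.12]],
  [[0.012,-0.05,0],[0,0,-0.12]],
  [[0.012,-0.05,0],[0,0,-0.123]],
], fingers=1, grip_force=20)

```text
time: 1.8
ee_pos: [347.3, 115.8, 231.6]
tool_rot: [2.045, 2.383, 0.001]
force: [-0.2, 0.1, 0.9]
gripper_width: -0.0
grip_force: 0.0
```

Emit:
carry_out([
  [[0.03,-0.026,0],[0,0,0]],
  [[0.03,-0.026,0],[0,0,0]],
  [[0.03,-0.026,0],[0,0,0]],
  [[0.03,-0.026,0],[0,0,0]],
  [[0,0,-0.03],[0,0,0]],
  [[0,0,-0.03],[0,0,0]],
  [[0,0,-0.03],[0,0,0]],
  [[0,0,-0.03],[0,0,0]],
])

```text
time: 2.8
ee_pos: [467.2, 13.2, 110.5]
tool_rot: [2.041, 2.387, 0.0]
force: [0.8, -0.1, 0.2]
gripper_width: -0.0
grip_force: 0.0
```

Emit:
carry_out([
  [[0,0,-0.02],[0,0,0]],
  [[0,0,-0.008],[0,0,0]],
  [[0,0,0],[0,0,0]],
])

```text
time: 3.18
ee_pos: [467.0, 13.3, 83.3]
tool_rot: [-2.041, -2.388, 0.0]
force: [0.6, 0.4, -0.0]
gripper_width: -0.2
grip_force: 0.0
```

Emit:
carry_out([
  [[-0.001,-0.0013,-0.008],[0,0,0]],
  [[0,0,-0.003],[0,0,0]],
  [[0,0,-0.002],[0,0,0]],
  [[0,0,-0.002],[0,0,0]],
  [[0,0,-0.001],[0,0,0]],
  [[0,0,0],[0,0,0]],
])

```text
time: 3.92
ee_pos: [466.2, 12.0, 68.0]
tool_rot: [-2.041, -2.388, 0.0]
force: [-3.3, 0.9, 5.9]
gripper_width: 0.0
grip_force: 3.2
```

Emit:
carry_out([
  [[0,0,0.01],[0,0,0]],
  [[0.0025,-0.0158,0],[0,0,0]],
  [[0.0025,-0.0158,0],[0,0,0]],
  [[0,0,-0.006],[0,0,0]],
  [[0,0,-0.002],[0,0,0]],
  [[0,0,-0.002],[0,0,0]],
  [[0,0,-0.001],[0,0,0]],
  [[0,0,0],[0,0,0]],
])

```text
time: 4.92
ee_pos: [470.5, -19.5, 68.0]
tool_rot: [-2.039, -2.388, 0.003]
force: [-10.8, 0.1, 19.4]
gripper_width: 0.1
grip_force: 9.9
```

Emit:
carry_out([
  [[0,0,0.011],[0,0,0]],
  [[0.0025,-0.0158,0],[0,0,0]],
  [[0.0025,-0.0158,0],[0,0,0]],
  [[0,0,-0.006],[0,0,0]],
  [[0,0,-0.002],[0,0,0]],
  [[0,0,-0.002],[0,0,0]],
  [[0,0,-0.001],[0,0,0]],
  [[0,0,0],[0,0,0]],
])

```text
time: 5.92
ee_pos: [475.9, -51.0, 66.3]
tool_rot: [-2.041, -2.388, -0.0]
force: [-2.1, -0.1, 1.7]
gripper_width: 0.3
grip_force: 0.9
```

Pad 3 gives (66.3 mm at 1.7 N). Press it in slowly.

Emit:
carry_out([
  [[0,0,-0.0015],[0,0,0]],
  [[0,0,-0.0015],[0,0,0]],
  [[0,0,-0.0015],[0,0,0]],
  [[0,0,-0.001],[0,0,0]],
  [[0,0,-0.001],[0,0,0]],
  [[0,0,0],[0,0,0]],
  [[0,0,0],[0,0,0]],
])

```text
time: 6.8
ee_pos: [476.2, -51.0, 60.0]
tool_rot: [-2.041, -2.388, -0.001]
force: [-3.0, 2.1, 6.1]
gripper_width: -0.6
grip_force: 3.2
```

Emit:
carry_out([
  [[0,0,0],[0,0,0]],
  [[0,0,0.015],[0,0,0]],
  [[0,0,0.01],[0,0,0]],
  [[-0.0025,0.0158,0.006],[0,0,0]],
  [[0,0,0],[0,0,0]],
])

```text
time: 7.42
ee_pos: [473.5, -34.3, 91.2]
tool_rot: [2.039, 2.389, 0.001]
force: [-0.2, 0.4, -0.7]
gripper_width: 0.2
grip_force: 0.0
```

```bash
python3 - <<'E'
from h import *
im=vision.capture('scene')[:,:,::-1]; cv2.imwrite('pics/s1.png',cv2.resize(im[160:310,210:390],None,fx=4,fy=4,interpolation=cv2.INTER_CUBIC))
E
```

```text
(no output)
```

View pics/s1.png

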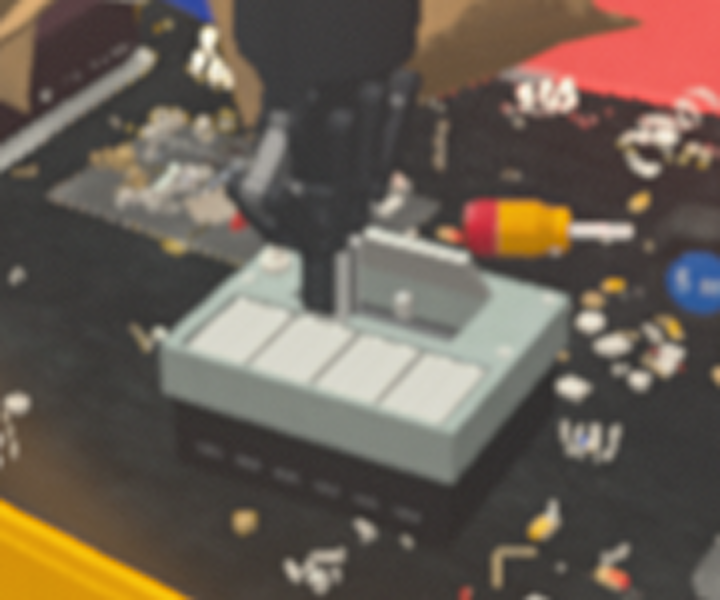

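Emit:
carry_out([
  [[0.0079,0.0012,0],[0,0,0]],
  [[0.0079,0.0012,0],[0,0,0]],
  [[0.0079,0.0012,0],[0,0,0]],
  [[0.0079,0.0012,0],[0,0,0]],
  [[0.0059,0.0009,0],[0,0,0]],
  [[0.0059,0.0009,0],[0,0,0]],
  [[0.0059,0.0009,0],[0,0,0]],
  [[0,0,0],[0,0,0]],
])

```text
time: 8.48
ee_pos: [523.3, -27.9, 90.8]
tool_rot: [2.041, 2.388, 0.0]
force: [-0.5, -0.3, -0.4]
gripper_width: -0.1
grip_force: 0.0
```

```bash
python3 - <<'E'
from h import *
im=vision.capture('scene')[:,:,::-1]; cv2.imwrite('pics/s2.png',cv2.resize(im[160:310,210:390],None,fx=4,fy=4,interpolation=cv2.INTER_CUBIC))
E
```

```text
(no output)
```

View pics/s2.png

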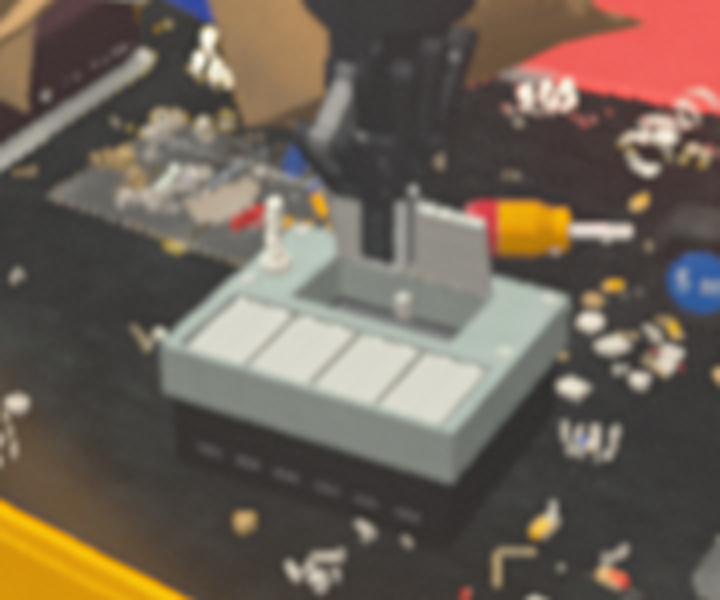

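The hatch (crop 340–490, 200–300) is nearly upright, and the bolt at (273,235) still stands. I'll push about 15 mm more, then back off and rise.

Emit:
carry_out([
  [[0.005,0.0008,0],[0,0,0]],
  [[0.005,0.0008,0],[0,0,0]],
  [[0.005,0.0008,0],[0,0,0]],
  [[0,0,0],[0,0,0]],
  [[0,0,0],[0,0,0]],
])

```text
time: 9.15
ee_pos: [537.8, -25.5, 90.7]
tool_rot: [-2.041, -2.388, 0.0]
force: [0.1, -0.2, -0.5]
gripper_width: 0.3
grip_force: 0.0
```

Emit:
carry_out([
  [[-0.01,-0.0015,0],[0,0,0]],
  [[-0.02,-0.003,0],[0,0,0]],
  [[-0.03,-0.005,0],[0,0,0]],
  [[-0.03,-0.005,0.02],[0,0,0]],
  [[-0.03,0,0.04],[0,0,0]],
  [[-0.03,0,0.04],[0,0,0]],
  [[0,0,0],[0,0,0]],
  [[0,0,0],[0,0,0]],
])

```text
time: 10.15
ee_pos: [387.4, -39.9, 190.2]
tool_rot: [-2.042, -2.387, 0.0]
force: [-0.6, 0.2, -0.4]
gripper_width: 0.2
grip_force: 0.0
```

```bash
python3 - <<'E'
from h import *
im=vision.capture('scene')[:,:,::-1]; cv2.imwrite('pics/s3.png',cv2.resize(im[160:310,210:390],None,fx=4,fy=4,interpolation=cv2.INTER_CUBIC))
c,s=np.cos(.156),np.sin(.156)
for a in (1.2,1.35,1.57,1.75):
  for y in (40,-40):
    x=47-45*np.cos(a); z=70+45*np.sin(a)
    print(a,y,((proj('scene',np.array([504.1+c*x-s*y,-30.7+s*x+c*y,z]))-[210,160])*4).round())
E
```

```text
1.2 40 [320. 188.]
1.2 -40 [478. 231.]
1.35 40 [327. 178.]
1.35 -40 [485. 220.]
1.57 40 [338. 167.]
1.57 -40 [494. 208.]
1.75 40 [346. 161.]
1.75 -40 [502. 202.]
```

View pics/s3.png

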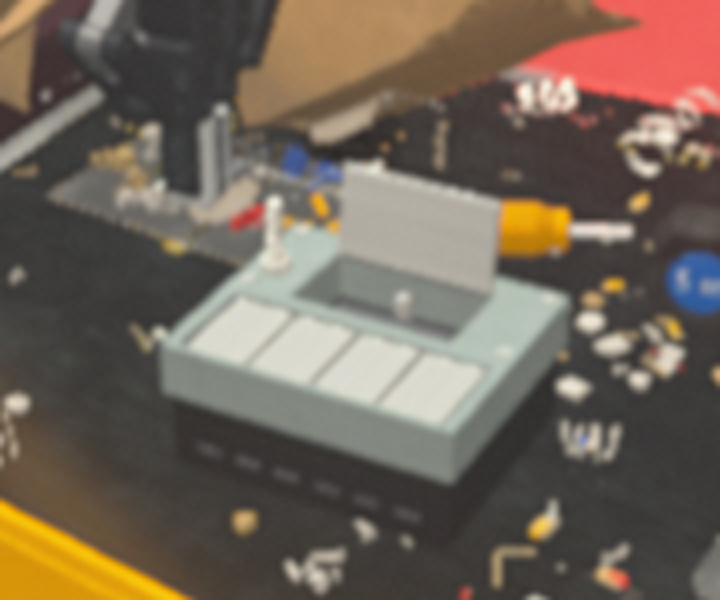

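The hatch's upper corners are at (344,163) and (500,202), which is about 1.7 rad. The bolt stands, the pads are flush and the gripper is clear.

```bash
python3 -c "
from cell import job_done
print(job_done())"
```

```text
the job is handed in; nothing more can be done
None
```

I handed the job in: the button was the third pad from the left (case y = -16 mm), pressed fully in; the hatch now leans back at about 1.7 rad, the bolt still stands and the gripper is clear, but the hand-in call returned no verdict.

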